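Clamp the jar and twist off its lid

TASK

Throw the jar holder's red-gripped lever from the white notch into the green-marked notch so that the jar is clamped, then grip the red lid of the clamped jar and twist it anticlockwise about a sixth to a fifth of a turn, stopping as soon as the threads let go. Lift the lid straight up and finish while still holding it, level and still, just above the open jar (a few centimetres at most), with the lever left in its notch, the jar still standing clamped, and the other things on the counter left alone.

Things in the scene. Friction and masses are not known exactly. Their poses are not given: they have to be found in the camera images.
- lever_knob (a point): centre of the red upright grip at the free end of the jar holder's clamp lever; the grip is a vertical cylinder 22 mm in diameter and 45 mm tall (22 mm above and below this point). Below it is the steel lever arm. The grip moves on a level circle of radius 80 mm about lever_pivot. Its surroundings are clear on the side away from the jar; take it from above.
- lever_pivot (a point): point on the vertical pivot axis of the clamp lever, at the height of lever_knob. It lies 115 mm from the middle of the holder's jar place, along the holder's long direction.
- lever (a joint): angle of the clamp lever in rad about the vertical, growing anticlockwise seen from above. 0 = white notch mark, jaw open (start). 1.2 = green notch mark, on the side nearer the robot: jaw pressed on the jar. Stiff: about 3 N at the grip in free travel, up to about 9 N as the pad presses and the lever's sprung plunger clicks over the ridge (about 0.1 rad either side of each notch); it stays where it is left. End stop at 1.4. It counts as in the green notch within 0.12 of 1.2.
- holder: grey jar holder, fixed to the counter, base plate 130 x 275 mm and 12 mm thick. Origin at table height under the middle of the jar place; its y axis points from the jar place to the lever (white painted patch towards its +x, green painted patch towards its -x, under the two places of the lever's grip). The jar stands on the plate between a black vee jaw (-y side) and a sliding black pad (+y side), both reaching 57 mm above the table.
- pad: the black clamp pad, 50 x 12 x 45 mm, on the sliding jaw: starts about 6 mm clear of the jar; with the lever in the green notch it presses the jar into the vee with about 20 to 30 N. It pushes the jar up to 3 mm on the way, so look again afterwards.
- jar: amber glass jar with a white band, 72 mm in diameter, 0.45 kg, loose in the holder. Origin at the centre of its underside, z up along its axis.
- jar_mouth (a point): centre of the jar's mouth, on the rim, 112 mm above the jar's underside; the neck is 50 mm across.
- lid_centre (a point): centre of the red twist lid (half-way up): a round lid 60 mm in diameter and 18 mm tall, 40 g, with a white disc on top; on the jar this point is 5 mm below the rim, about 119 mm above the table. Three lugs inside hook under the jar's threads. Its z axis points up through the lid.
- lid: the same red lid; origin at the centre of its underside, 9 mm below lid_centre.
- thread (a joint): how far the lid has been turned loose, in rad, anticlockwise seen from above, relative to the jar; 0 = tight (start). It takes about 0.35 N m all the way, more than the unclamped jar can resist: it would spin along. Up to 1.0 (about 57 degrees) the lugs hold the lid down; from about 1.05 to 1.6 the lid lifts straight off; turning on past 1.6 (about 92 degrees) is overturning, and the turn ends at 1.8. It stays where left when the lid is lifted or regrasped.
- mug: blue mug, 82 mm wide, 95 mm tall. Leave it where it is.
- honey_jar: green jar with a yellow lid, 70 mm wide, 105 mm tall (not the jar to open). Leave it where it is.
- teaspoon: steel teaspoon lying on the counter, 150 mm long. Leave it where it is.
- tea_tin: steel tin with a green band, 72 mm wide, 90 mm tall. Leave it where it is.
- syrup: amber bottle with a white cap, 60 mm wide, 170 mm tall. Leave it where it is.
- pepper: dark wooden pepper mill, 52 mm wide, 100 mm tall. Leave it where it is.

How it is judged (in metres and radians):
On the way, in this order (a step that is already met when the one before it is completed fails the run):
1. the lever is in the green notch and the pad presses the jar, with the lid still tight (value of joint lever between 1.08 and 1.32 rad and contact force between pad and jar above 5 N and value of joint thread below 0.4 rad), for 0.3 s.
2. with the jar clamped, the lid is turned until its threads let go (value of joint lever between 1.08 and 1.32 rad and contact force between pad and jar above 5 N and value of joint thread above 1 rad), for 0.1 s.
At the end, for the whole second after the job is handed in: Lever within 0.12 of 1.2; pad presses jar over 5 N; thread 1.0 to 1.6; lid in the fingers (over 2 N), off the jar, still, level within 0.2 rad, its centre within 25 mm of the jar axis and 11 to 70 mm above the rim; jar still, upright within 0.08 rad, raised under 6 mm (all of step 2 and value of joint thread below 1.6 rad and z of lid_centre in the frame of jar_mouth between 0.011 and 0.07 m and horizontal distance between lid_centre and jar_mouth below 0.025 m and angle between lid_centre's own z axis and vertical below 0.2 rad and linear speed of each of lid, jar below 0.03 m/s and contact force between lid and the fingers above 2 N and contact force between lid and jar below 0.2 N and angle between jar's own z axis and vertical below 0.08 rad and z of jar in the frame of holder below 0.018 m); the arm keeps its last pose, push and grip.
It fails at once if another thing on the counter is moved by more than 20 mm (distance of any of mug, honey_jar, teaspoon, tea_tin, syrup, pepper from where it was at the start of the episode above 0.02 m).
It fails at once if the lid is turned on past 1.6 rad (value of joint thread above 1.6 rad).
It fails at once if the lid is carried more than 80 mm above the rim (centre) (z of lid_centre in the frame of jar_mouth above 0.08 m).
It also fails if it takes over 58 s, if anything falls off the work surface, if the arm or the gripper's body presses on something with over 40 N, if the wrist force passes 120 N, or if a joint passes its speed limit or range.

ROBOT

A 7-joint arm with a two-finger parallel gripper is mounted at the origin on the work surface. World frame = base frame: x ahead of the robot, y to its left, z up, the work surface at z = 0. Lengths are in mm, angles in rad, forces in N, time in s.
With the tool pointing down it reaches from about 425 to 800 mm from the base axis. Payload 8.3 kg.
Tool frame: the origin (TCP) lies on the front face of the gripper's body, between the roots of the fingers; the fingertips stand 73 mm ahead of it and the grasp point (between the pads) lies 54 mm ahead of it; z points along the fingers, x is the direction in which the jaws open and shut, and the axes are right-handed (so a half turn about z gives the same grasp; the last joint's range is limited). The gripper opens to 85 mm and grips with 20 to 120 N. Pads are 22 mm wide; open, the fingers measure 114 mm over their backs; the gripper's body (76 mm by 85 mm) begins 54 mm behind the grasp point. The pads swing forward as they close: fully open they stand 13 mm farther back than shut.
Start: joints at [1.167, 0.383, 0.016, 1.37, -0.006, 1.388, -0.046], TCP at [208.934, -589.029, 303.879] pointing down, gripper open.
Joint ranges: [-2.95, 2.95], [-0.25, 2.06], [-1.52, 1.56], [0.18, 2.33], [-1.44, 4.58], [0.02, 2.06], [-3.01, 3.01]. Speed limits (rad/s): [2.39, 2.39, 3.01, 3.01, 3.14, 3.14, 3.14].

INTERFACE

Orientations are given as a 3x3 rotation matrix whose columns are the frame's x, y, z axes.
In Python, from workcell import robot, capture, camera_info gives the robot as it stands.
- The arm moves only by the tool carry_out, never from a script. Its argument "deltas" is a list of rows, each a list of 3 entries, a list of its own where there are three numbers: the closure, from -1 (fully open) to 1 (shut), so that 0 is half open, then the shift along the tool's x, y, z in m, then the turn about the tool's z in rad. A call has 1 to 5 rows; each row is the pose to reach, as a shift and turn from the pose commanded when the call began, along the tool's axes at that moment; what a row does not reach only later rows make up. A row lasts 1/8 s, in which the tool goes at most 62.5 mm and 10.7 degrees, less where a joint would pass 70% of its speed; a pose out of reach is approached as far as the arm can. A call with a gripper value outside its range is refused whole. The fingers move at their own pace and stop on an object; "force" is the grip in N (left out, the last holds). Time passes only in rows, so rows that repeat a pose let the fingers close. It gives the time, the measured TCP pose, the force and the opening at its end, in the units of the state.
- robot.get_obs(): the state, without advancing time (a new reading comes with each control period).
- capture(name): name is "scene" or "top"; returns the picture (384x512x3 uint8, red, green, blue); there is no depth.
- camera_info(name): a dict with "vertical_fov" (degrees; the focal length in pixels is half the picture's height over the tangent of half this angle, whatever the lens; pixels are square), "cx", "cy" (the principal point, pixels), "R" (3x3) and "t" (3): a world point X has camera coordinates R X + t. Camera axes: x right, y down, z forward; pixel columns grow to the right and rows downward; lengths in mm; the calibration is good to about 2 mm. A picture is of the moment at which its call begins. camera_info takes no time and is no camera call.
- robot.sign_off(): hands the job in, once; it reports no verdict.
The state is a dict: "time": time; "q": joint angles; "joint_velocities": joint speeds; "tau": joint torques, N m; "tcp_pos": TCP position; "eef_rot": TCP orientation; "force": force on the tool from outside, world axes, zero at the start; "moment": the same for the moment, N m; "grip_width": finger opening in mm.
Only numpy, scipy, OpenCV 4.12 (cv2) and the standard library are available. Lean on these libraries where they do the work, as an engineer would, in place of code of your own. Each camera call takes 0.05 s, during which the arm holds its last target. There are 200 camera calls.

## Working session

There is one attempt and no reset: what is moved stays moved. The work goes in short steps, Python scripts to look and compute and a tool call to move; the robot and the scene stay as the last step left them, time stands still between calls to the robot, and variables do not carry over. Pictures are saved under pics/ and viewed, about 8 in all and at most 12, crops included, and the job is handed in when it is done.

Besides the shell and the picture viewer there is one more tool, called as a command line: name --argument value ..., lists and objects as JSON in quotes. carry_out: Moves the arm, as the interface text tells. Its arguments: {"type":"object","properties":{"deltas":{"type":"array","items":{"type":"array"}},"force":{"type":"number"}},"required":["deltas"]}

```bash
mkdir -p pics; ls; python3 - <<'E'
from workcell import robot, capture, camera_info
import cv2, numpy as np
for n in("scene","top"):
    im=capture(n); cv2.imwrite(f"pics/{n}0.png",im[...,::-1]); c=camera_info(n); print(n,c, "pos",-np.array(c['R']).T@np.array(c['t']))
o=robot.get_obs(); print(o)
a=cv2.imread("pics/scene0.png");b=cv2.imread("pics/top0.png")
E
```

```text
pics
scene {'vertical_fov': 53.14859560607206, 'cx': 258.4181990802469, 'cy': 189.82822780243373, 'R': array([[-0.59512155,  0.80349433,  0.01507336],
       [ 0.46566944,  0.36007116, -0.80839392],
       [-0.65496741, -0.47407344, -0.58844886]]), 't': array([ 347.41417982, -187.06562557, 1538.61468994])} pos [1301.60689175  517.62797244  748.93665033]
top {'vertical_fov': 54.39215928235687, 'cx': 260.81065144455283, 'cy': 187.1519670540499, 'R': array([[-0.02423473, -0.9995237 , -0.01910645],
       [-0.99685036,  0.0256047 , -0.07505834],
       [ 0.0755118 ,  0.01722725, -0.99699608]]), 't': array([   8.01299219,  603.26689836, 1242.6114289 ])} pos [ 507.72919423  -28.8440657  1284.31203651]
{'time': 0.1, 'q': array([ 1.16708394,  0.38415525,  0.01636538,  1.37103411, -0.00630483,
        1.38817119, -0.04651078]), 'joint_velocities': array([ 0.00099388, -0.00103145,  0.00056154, -0.00316526, -0.00203519,
        0.00014722, -0.00056696]), 'tau': array([ 2.76061932e-03, -6.29126930e+01,  8.47540945e-01, -3.72754562e+01,
        1.69192487e-02,  1.05126607e-02, -2.84005387e-05]), 'tcp_pos': array([ 208.84789266, -588.74170093,  302.98469981]), 'eef_rot': array([[ 3.34309656e-01, -9.42463106e-01, -5.88877227e-04],
       [-9.42461723e-01, -3.34310175e-01,  1.61507812e-03],
       [-1.71901919e-03,  1.50580344e-05, -9.99998522e-01]]), 'force': array([ 0.00410168, -0.75626754,  0.36946727]), 'moment': array([ 0.00933621, -0.026116  ,  0.04336708]), 'grip_width': 85.10511947144231}
```

View pics/scene0.png

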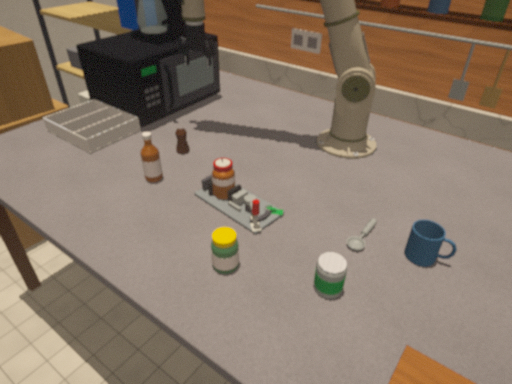

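View pics/top0.png

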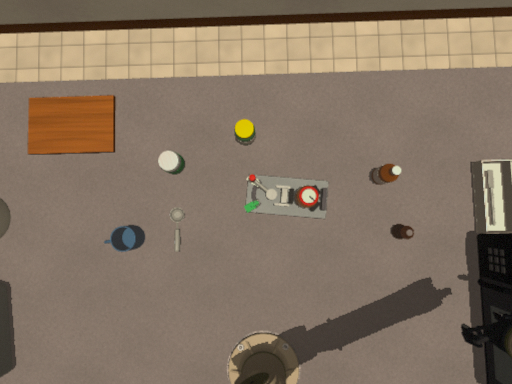

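The top view shows the lid at about (309,197), the red grip at (252,178), the green mark at (252,207) and the pivot near (272,194). The holder's y axis points to image left, which is world +y. Next I'll measure these precisely.

```bash
cat > h.py <<'E'
import cv2, numpy as np
from workcell import robot, capture, camera_info
def ray(n,px):
    c=camera_info(n);f=192/np.tan(np.radians(c['vertical_fov'])/2);R=np.array(c['R'])
    return -R.T@np.array(c['t']), R.T@np.array([(px[0]-c['cx'])/f,(px[1]-c['cy'])/f,1])
def onz(n,px,z):
    o,d=ray(n,px); return o+d*(z-o[2])/d[2]
def proj(n,X):
    c=camera_info(n);f=192/np.tan(np.radians(c['vertical_fov'])/2);p=np.array(c['R'])@X+c['t']
    return p[:2]/p[2]*f+[c['cx'],c['cy']]
def tri(pa,pb):
    (o,d),(p,e)=ray("scene",pa),ray("top",pb)
    s=np.linalg.lstsq(np.c_[d,-e],p-o,rcond=None)[0]; a,b=o+s[0]*d,p+s[1]*e
    return (a+b)/2,np.linalg.norm(a-b)
def red(n,im):
    h=cv2.cvtColor(im,cv2.COLOR_RGB2HSV); m=((h[...,0]<6)|(h[...,0]>174))&(h[...,1]>170)&(h[...,2]>90)
    k,l,s,c=cv2.connectedComponentsWithStats(m.astype(np.uint8))
    return [(s[i].tolist(),c[i].round(2).tolist()) for i in range(1,k) if s[i,4]>8],m
E
python3 - <<'E'
from h import *
for n,(x0,y0,x1,y1) in dict(scene=(180,140,300,245),top=(235,165,335,225)).items():
    im=cv2.imread(f"pics/{n}0.png")[...,::-1].copy(); print(n,red(n,im)[0])
    h=cv2.cvtColor(im,cv2.COLOR_RGB2HSV); g=(abs(h[...,0].astype(int)-65)<15)&(h[...,1]>150); g[:y0]=0;g[y1:]=0;g[:,:x0]=0;g[:,x1:]=0
    ys,xs=np.nonzero(g); print('green',xs.mean(),ys.mean())
    cv2.imwrite(f"pics/{n}c.png",cv2.resize(im[y0:y1,x0:x1,::-1],None,fx=4 if n=='scene' else 6,fy=4 if n=='scene' else 6,interpolation=cv2.INTER_CUBIC))
a=cv2.imread("pics/scenec.png");b=cv2.imread("pics/topc.png");w=max(a.shape[1],b.shape[1])
pad=lambda i:cv2.copyMakeBorder(i,0,0,0,w-i.shape[1],0)
v=np.vstack([pad(a),pad(b)]);print(v.shape);cv2.imwrite("pics/c.png",v)
E
```

```text
scene [([214, 164, 18, 8, 48], [222.52, 168.06]), ([253, 200, 6, 14, 57], [255.33, 206.32])]
green 277.1904761904762 211.33333333333334
top [([249, 175, 6, 6, 29], [251.9, 177.34]), ([299, 186, 20, 20, 109], [307.93, 195.49])]
green 249.78787878787878 205.87878787878788
(780, 600, 3)
```

View pics/c.png

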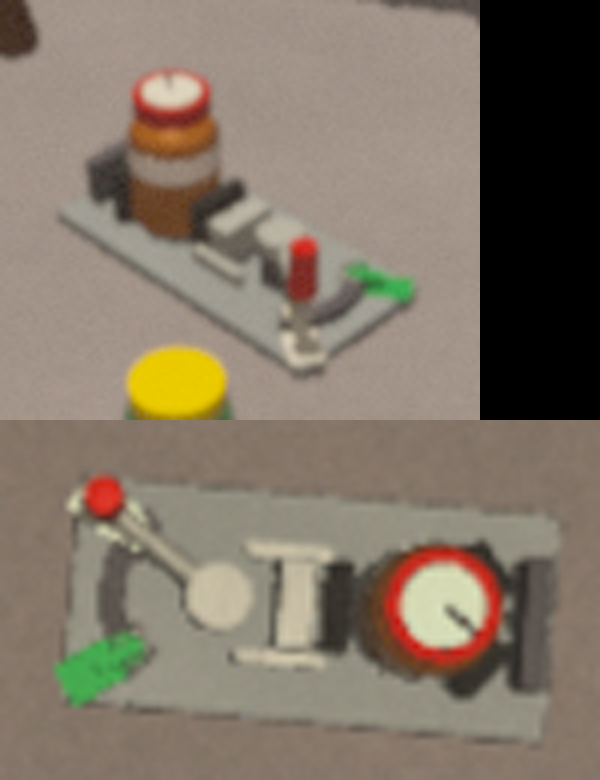

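The crops show the white disc centre at top (309,196), the grip top at (252.2,177.7) and the pivot cap at (271.5,194.3). In the scene view, the grip spans rows 200–214.

```bash
python3 - <<'E'
from h import *
im=cv2.imread("pics/top0.png")[...,::-1].copy()
# ellipse of the lid outline (red+enclosed)
for n in("top","scene"):
    im=cv2.imread(f"pics/{n}0.png")[...,::-1].copy()
    m=red(n,im)[1].astype(np.uint8); cs,_=cv2.findContours(m,cv2.RETR_EXTERNAL,cv2.CHAIN_APPROX_NONE)
    for c in cs:
        if len(c)>12: print(n,cv2.minEnclosingCircle(c),cv2.fitEllipse(c))
print('lid top',onz("top",(308.9,196),128),onz("scene",(180+172/4,140+91/4),128))
print('knobtop tri',tri((255.7,201.3),(252.1,177.4)))
k=tri((255.7,201.3),(252.1,177.4))[0]
print('pivot?',[onz("top",(271.4,194.2),z).round(1) for z in(30,45,60,80)])
# plate corners at z=12 from crop
for p in [(75,480),(560,516),(538,742),(68,700)]: print(onz("top",(235+p[0]/6,165+(p[1]-420)/6),12).round(1))
print('green',onz("top",(249.8,205.9),12))
for n,p in [('honey',(244,128)),('spoon',(177,215)),('tin',(170,160))]: print(n,onz("top",p,90).round())
E
```

```text
top ((308.3947448730469, 195.5), 9.721773147583008) ((308.26983642578125, 195.41363525390625), (18.345211029052734, 18.669862747192383), 64.34873962402344)
top ((251.90908813476562, 177.18182373046875), 3.022063970565796) ((251.8531036376953, 177.3763427734375), (5.047977447509766, 5.632269382476807), 15.030975341796875)
scene ((255.5, 206.5), 6.670932292938232) ((255.25418090820312, 206.3258819580078), (4.524257659912109, 15.520448684692383), 2.13932728767395)
scene ((222.5, 164.89999389648438), 8.547614097595215) ((222.1781005859375, 161.13148498535156), (17.40943717956543, 18.65884780883789), 94.41576385498047)
lid top [ 564.07350243 -156.81172162  128.        ] [ 564.02233069 -150.8601217   128.        ]
knobtop tri (array([628.35791611,  19.87553478, 100.3645643 ]), np.float64(3.1156342387903924))
pivot? [array([578.1, -42.2,  30. ]), array([577.2, -42. ,  45. ]), array([576.4, -41.9,  60. ]), array([575.3, -41.6,  80. ])]
[647.   37.7  12. ]
[ 619.2 -237.4   12. ]
[ 491.7 -220.2   12. ]
[521.8  44.4  12. ]
green [541.06881611  32.17073095  12.        ]
honey [792.  42.  90.]
spoon [516. 262.  90.]
tin [694. 284.  90.]
```

carry_out --deltas '[[-1,[-0.029,-0.04,0],0],[-1,[-0.058,-0.08,0],0],[-1,[-0.087,-0.12,0],0],[-1,[-0.116,-0.16,0],0],[-1,[-0.144,-0.2,0],0]]' --force 30

```text
time: 0.72
tcp_pos: [349.9, -384.8, 303.6]
eef_rot: [[0.334, -0.942, -0.0], [-0.942, -0.334, 0.0], [-0.001, 0.0, -1.0]]
force: [0.5, -0.8, -0.1]
grip_width: 85.5
```

carry_out --deltas '[[-1,[-0.029,-0.04,0],0],[-1,[-0.058,-0.08,0],0],[-1,[-0.087,-0.12,0],0],[-1,[-0.116,-0.16,0],0],[-1,[-0.144,-0.2,0],0]]'

```text
time: 1.35
tcp_pos: [490.2, -182.4, 303.7]
eef_rot: [[0.334, -0.942, -0.0], [-0.942, -0.334, 0.0], [-0.0, 0.0, -1.0]]
force: [0.7, 0.1, -0.3]
grip_width: 85.2
```

carry_out --deltas '[[-1,[-0.029,-0.04,0],-0.1],[-1,[-0.058,-0.08,0],-0.2],[-1,[-0.087,-0.12,0],-0.3],[-1,[-0.116,-0.16,0],-0.4],[-1,[-0.144,-0.2,0],-0.52]]'

```text
time: 1.98
tcp_pos: [630.6, 19.9, 303.5]
eef_rot: [[0.761, -0.649, -0.001], [-0.649, -0.761, -0.0], [-0.0, 0.0, -1.0]]
force: [0.3, -0.8, 0.3]
grip_width: 85.4
```

carry_out --deltas '[[-1,[-0.001,0,0.04],0],[-1,[-0.001,0,0.08],0],[-1,[-0.001,0,0.12],0],[-1,[-0.001,0,0.15],0],[-1,[-0.001,0,0.167],0]]'

```text
time: 2.6
tcp_pos: [628.3, 19.1, 134.7]
eef_rot: [[0.758, -0.652, -0.003], [-0.652, -0.758, -0.0], [-0.002, 0.002, -1.0]]
force: [1.0, -1.1, 0.4]
grip_width: 85.9
```

```bash
python3 - <<'E'
from h import *
a=capture("scene")[110:260,160:360];b=capture("top")[130:250,220:340]
z=lambda i,f:cv2.resize(i[...,::-1],None,fx=f,fy=f,interpolation=cv2.INTER_CUBIC)
a,b=z(a,2.5),z(b,2.5)
v=np.hstack([a,cv2.copyMakeBorder(b,0,a.shape[0]-b.shape[0],0,0,0)]);print(v.shape);cv2.imwrite("pics/d.png",v);print(robot.get_obs()['tcp_pos'])
E
```

```text
(375, 800, 3)
[628.18296241  19.16268347 134.86249623]
```

View pics/d.png

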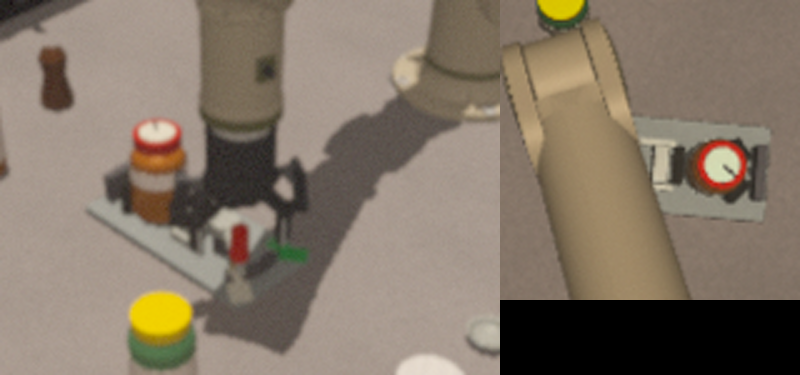

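The red grip at (238,243) in the left crop sits midway between the open fingertips at about (197,250) and (285,230). The lid, now at crop (722,165), has not been touched. Closing.

carry_out --deltas '[[1,[0,0,0],0],[1,[0,0,0],0],[1,[0,0,0],0],[1,[0,0,0],0],[1,[0,0,0],0]]' --force 40

```text
time: 3.32
tcp_pos: [629.6, 19.5, 137.8]
eef_rot: [[0.758, -0.652, 0.001], [-0.652, -0.758, 0.0], [0.001, -0.001, -1.0]]
force: [-1.6, 0.1, 5.7]
grip_width: 21.1
```

```bash
python3 - <<'E'
from h import *
o=robot.get_obs();print(o['tcp_pos'],o['eef_rot'],o['force'],o['moment'],o['grip_width'])
p=o['tcp_pos'];R=o['eef_rot']
piv=np.array([577.3,-40.7,p[2]])
v=p[:2]-piv[:2];print(np.hypot(*v),np.degrees(np.arctan2(v[1],v[0])))
for d in np.linspace(0,1.2,13)[1:]:
    c,s=np.cos(d),np.sin(d);w=np.r_[np.array([[c,-s],[s,c]])@v,0]+piv-p
    print(round(d,2),(R.T@w).round(1))
E
```

```text
[629.57385021  19.45559537 137.7730359 ] [[ 7.58404774e-01 -6.51782857e-01  1.14261917e-03]
 [-6.51783348e-01 -7.58405209e-01  7.72976996e-05]
 [ 8.16187013e-04 -8.03363091e-04 -9.99999344e-01]] [-1.58200487  0.10815094  5.68535467] [-0.02660054  0.37268363 -0.03277127] 21.07756686617003
79.69473677951733 49.010098192592665
0.1 [-8.   0.4 -0. ]
0.2 [-15.8   1.5  -0. ]
0.3 [-23.6   3.4  -0. ]
0.4 [-31.1   6.1  -0. ]
0.5 [-38.3   9.5  -0. ]
0.6 [-45.1  13.7  -0. ]
0.7 [-51.4  18.5  -0.1]
0.8 [-57.3  23.9  -0.1]
0.9 [-62.6  29.8  -0.1]
1.0 [-67.3  36.3  -0.1]
1.1 [-71.3  43.2  -0.1]
1.2 [-74.6  50.4  -0.1]
```

carry_out --deltas '[[1,[-0.008,0.0004,-0.001],-0.1],[1,[-0.0158,0.0015,-0.001],-0.2],[1,[-0.0236,0.0034,-0.001],-0.3],[1,[-0.0311,0.0061,-0.001],-0.4],[1,[-0.0383,0.0095,-0.001],-0.5]]'

```text
time: 3.95
tcp_pos: [594.1, 37.5, 137.9]
eef_rot: [[0.979, -0.205, 0.001], [-0.205, -0.979, 0.001], [0.001, -0.001, -1.0]]
force: [1.2, -0.4, -0.3]
grip_width: 21.1
```

```bash
cat >> h.py <<'E'
def lev(piv=(577.3,-40.7)):
    o=robot.get_obs();v=o['tcp_pos'][:2]-piv;R=o['eef_rot']
    print(o['time'],o['tcp_pos'].round(1),o['force'].round(1),o['moment'].round(2),o['grip_width'],'r',np.hypot(*v),'lever',np.arctan2(v[1],v[0])-np.radians(49.3),'xang',np.degrees(np.arctan2(R[1,0],R[0,0])))
E
python3 -c "from h import *; lev()"
```

```text
3.95 [594.1  37.5 137.9] [ 1.2 -0.4 -0.3] [ 0.08 -0.27 -0.19] 21.053769546639824 r 79.98321694819218 lever 0.49930737909737855 xang -11.836324463345102
```

Tracking nicely at about 0.50 rad with a radius of 80 mm. Continuing.

carry_out --deltas '[[1,[-0.008,0.0004,0],-0.1],[1,[-0.0158,0.0015,0],-0.2],[1,[-0.0236,0.0034,0],-0.3],[1,[-0.0311,0.0061,0],-0.4],[1,[-0.0383,0.0095,0],-0.5]]'

```text
time: 4.58
tcp_pos: [554.5, 36.5, 137.9]
eef_rot: [[0.957, 0.289, 0.001], [0.289, -0.957, 0.001], [0.001, -0.001, -1.0]]
force: [4.2, 2.6, -2.5]
grip_width: 21.0
```

carry_out --deltas '[[1,[-0.008,0.0004,0],-0.1],[1,[-0.0158,0.0015,0],-0.2],[1,[-0.0158,0.0015,0],-0.2],[1,[-0.0158,0.0015,0],-0.2]]'

```text
time: 5.08
tcp_pos: [539.5, 30.5, 137.8]
eef_rot: [[0.883, 0.469, -0.001], [0.469, -0.883, 0.001], [-0.001, -0.001, -1.0]]
force: [-4.0, 3.0, 2.9]
grip_width: 21.0
```

```bash
python3 -c "from h import *; lev()"
```

```text
5.075 [539.5  30.5 137.8] [-4.   3.   2.9] [ 0.67  0.79 -0.15] 21.04662138190727 r 80.62237824696396 lever 1.1988006551450578 xang 27.986748712648392
```

carry_out --deltas '[[-1,[0,0,0],0],[-1,[0,0,0],0],[-1,[0,0,0],0],[-1,[0,0,-0.03],0],[-1,[0,0,-0.08],0]]'

```text
time: 5.7
tcp_pos: [539.0, 29.3, 217.4]
eef_rot: [[0.883, 0.47, -0.004], [0.47, -0.883, 0.0], [-0.003, -0.002, -1.0]]
force: [0.5, -0.9, 0.5]
grip_width: 85.5
```

carry_out --deltas '[[-1,[0,0,-0.03],0],[-1,[0,0,-0.05],0]]'

```text
time: 5.95
tcp_pos: [540.3, 29.8, 269.8]
eef_rot: [[0.883, 0.47, 0.002], [0.47, -0.883, -0.0], [0.002, 0.001, -1.0]]
force: [0.1, 0.5, -0.3]
grip_width: 85.2
```

```bash
python3 - <<'E'
from h import *
lev()
A=capture("scene");B=capture("top");cv2.imwrite("pics/A.png",A[...,::-1]);cv2.imwrite("pics/B.png",B[...,::-1])
print(red("scene",A)[0],red("top",B)[0])
B0=cv2.imread("pics/top0.png")[...,::-1].copy()
for im in(B0,B):
    m=red("top",im)[1]; m[:,:290]=0;m[:,330:]=0; c=np.argwhere(m)[:,::-1].astype(np.int32); print(cv2.minEnclosingCircle(c))
    h=cv2.cvtColor(im,cv2.COLOR_RGB2HSV).astype(int); w=np.zeros(m.shape,bool); w[186:206,299:319]=True; w&=(h[...,1]<70)&(h[...,2]>170); print('white',np.argwhere(w).mean(0)[::-1],w.sum())
z=lambda i,f:cv2.resize(i[...,::-1],None,fx=f,fy=f,interpolation=cv2.INTER_CUBIC)
a,b=z(A[130:260,170:310],3),z(B[165:230,240:335],4)
b=cv2.copyMakeBorder(b,0,a.shape[0]-b.shape[0],0,0,0)
cv2.imwrite("pics/e.png",np.hstack([a,b])); print(np.hstack([a,b]).shape)
E
```

```text
5.95 [540.3  29.8 269.8] [ 0.1  0.5 -0.3] [ 0.06 -0.02  0.03] 85.24177148795063 r 79.59259506979478 lever 1.193129642465604 xang 28.0478476909001
[([185, 24, 4, 4, 11], [186.64, 25.45]), ([214, 164, 17, 8, 39], [221.41, 167.92]), ([274, 188, 5, 12, 47], [276.45, 193.49])] [([299, 186, 20, 20, 110], [308.04, 195.43])]
((308.3947448730469, 195.5), 9.72178840637207)
white [308.18382353 195.375     ] 136
((308.5, 195.31817626953125), 9.778855323791504)
white [308.17037037 195.42222222] 135
(390, 800, 3)
```

View pics/e.png

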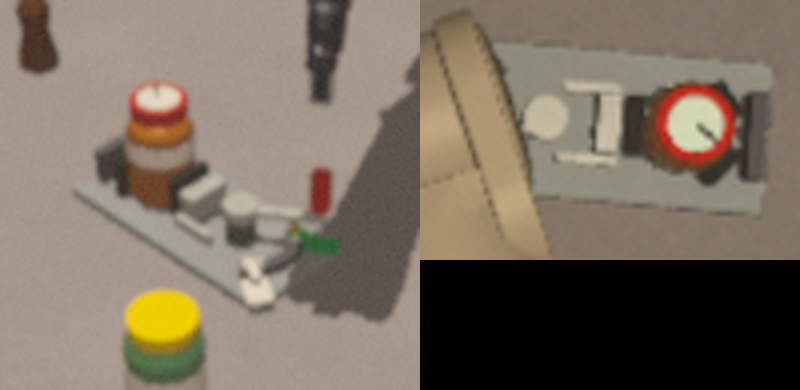

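The grip now sits at the green mark (scene 276.5,193.5) and the pad is against the jar. Checking the lever angle and locating the lid.

```bash
python3 - <<'E'
from h import *
for z in (74,78,80): print(z,[proj("scene",np.r_[577.3+80*np.cos(np.radians(49.3)+a),-40.7+80*np.sin(np.radians(49.3)+a),z]).round(1).tolist() for a in(0,1.1,1.2,1.3)])
A=cv2.imread("pics/A.png")[...,::-1].copy();h=cv2.cvtColor(A,cv2.COLOR_RGB2HSV).astype(int)
w=(h[...,1]<70)&(h[...,2]>150);w[:155]=0;w[172:]=0;w[:,:212]=0;w[:,234:]=0
c=np.argwhere(w).mean(0)[::-1]
B=(308.3,195.4)
print(c,w.sum(),onz("scene",c,128),onz("top",B,128),tri(c,B))
E
```

```text
74 [[254.8, 208.9], [275.5, 196.6], [275.9, 195.0], [276.1, 193.4]]
78 [[254.8, 207.8], [275.5, 195.5], [276.0, 193.9], [276.1, 192.3]]
80 [[254.8, 207.3], [275.6, 195.0], [276.0, 193.4], [276.2, 191.8]]
[222.42857143 159.90285714] 175 [ 552.63213045 -162.99767708  128.        ] [ 565.97587654 -155.02466813  128.        ] (array([ 564.87717226, -153.1813117 ,  137.76726831]), np.float64(1.9590734980762643))
```

carry_out --deltas '[[-1,[-0.016,0.044,0],0],[-1,[-0.032,0.088,0],0],[-1,[-0.048,0.132,0],0],[-1,[-0.0645,0.1743,0],0],[-1,[-0.0645,0.1743,0],0]]'

```text
time: 6.68
tcp_pos: [564.2, -159.8, 265.9]
eef_rot: [[0.886, 0.464, -0.002], [0.464, -0.886, -0.001], [-0.003, -0.0, -1.0]]
force: [-0.5, 0.1, -0.6]
grip_width: 85.8
```

```bash
python3 -c "
from h import *; lev();o=robot.get_obs();print(o['q'].round(2),o['eef_rot'].T@(np.array([565.3,-154.3,177])-o['tcp_pos']))"
```

```text
6.675 [ 564.2 -159.8  265.9] [-0.5  0.1 -0.6] [ 0.03 -0.01 -0.01] 85.75034996998286 r 119.82347695677467 lever -2.5408192995429335 xang 27.618732037134915
[ 0.76  0.41 -0.72  1.51  0.27  1.32  0.5 ] [ 3.76173482 -4.33052326 88.84974443]
```

carry_out --deltas '[[-1,[0,0,0.02],0],[-1,[0,0,0.04],0],[-1,[0,0,0.04],0],[-1,[0,0,0.04],0]]'

```text
time: 7.18
tcp_pos: [565.2, -153.7, 228.3]
eef_rot: [[0.882, 0.471, 0.0], [0.471, -0.882, 0.0], [0.0, -0.0, -1.0]]
force: [0.9, -0.6, -0.1]
grip_width: 85.4
```

```bash
python3 -c "
from h import *; lev();o=robot.get_obs();print(o['q'].round(2),o['eef_rot'].T@(np.array([565.3,-154.3,177])-o['tcp_pos']))"
```

```text
7.175 [ 565.2 -153.7  228.3] [ 0.9 -0.6 -0.1] [-0.01 -0.04  0.01] 85.43502323586664 r 113.68196047576335 lever -2.5379249964713457 xang 28.116673019249777
[ 0.75  0.44 -0.71  1.57  0.3   1.25  0.48] [-0.19436801  0.54933593 51.31284346]
```

carry_out --deltas '[[-1,[0,0.0005,0.015],0],[-1,[0,0.0005,0.03],0],[-1,[0,0.0005,0.043],0],[-1,[0,0.0005,0.051],0],[-1,[0,0.0005,0.051],0]]'

```text
time: 7.8
tcp_pos: [564.9, -154.7, 176.1]
eef_rot: [[0.882, 0.471, -0.001], [0.471, -0.882, 0.001], [-0.001, -0.001, -1.0]]
force: [0.9, -0.4, -0.1]
grip_width: 85.5
```

carry_out --deltas '[[-0.6,[0,0,0],0],[1,[0,0,0],0],[1,[0,0,0],0],[1,[0,0,0],0],[1,[0,0,0],0]]' --force 60

```text
time: 8.43
tcp_pos: [564.7, -155.3, 178.0]
eef_rot: [[0.883, 0.47, -0.001], [0.47, -0.883, -0.001], [-0.001, 0.001, -1.0]]
force: [-6.2, -0.5, 8.2]
grip_width: 58.3
```

```bash
python3 - <<'E'
from h import *
lev();o=robot.get_obs()
A=capture("scene");cv2.imwrite("pics/F.png",A[...,::-1])
cv2.imwrite("pics/f.png",cv2.resize(A[110:250,160:300,::-1],None,fx=4,fy=4,interpolation=cv2.INTER_CUBIC))
E
```

```text
8.425 [ 564.7 -155.3  178. ] [-6.2 -0.5  8.2] [-0.19  1.55 -0.03] 58.32070995462365 r 115.30081093070804 lever -2.5408769439572416 xang 28.040010244182657
```

View pics/f.png

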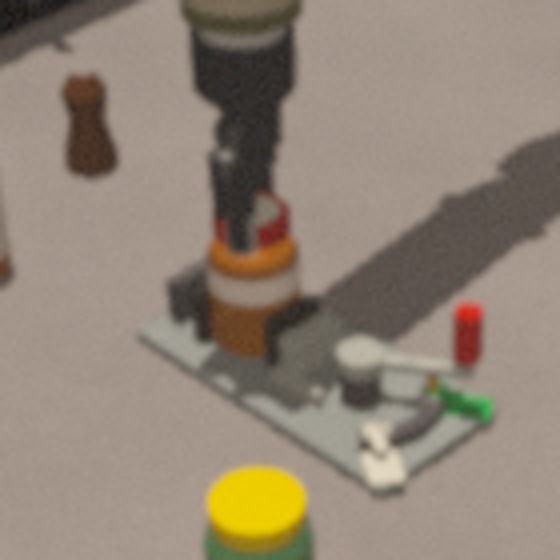

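Gripped on the lid: width 58 mm, lever grip still at the green mark, honey jar and pepper undisturbed. There's a small side load, so I'll shift 1 mm to relieve it, then twist.

carry_out --deltas '[[1,[-0.001,0,-0.001],0],[1,[-0.001,0,-0.001],0]]' --force 70

```text
time: 8.72
tcp_pos: [564.4, -155.4, 178.2]
eef_rot: [[0.882, 0.47, 0.0], [0.47, -0.882, -0.0], [0.0, 0.0, -1.0]]
force: [-2.8, 0.6, 1.9]
grip_width: 58.4
```

carry_out --deltas '[[1,[0,0,0],-0.1],[1,[0,0,0],-0.2],[1,[0,0,0],-0.3],[1,[0,0,0],-0.4],[1,[0,0,0],-0.5]]'

```text
time: 9.35
tcp_pos: [564.2, -155.5, 178.2]
eef_rot: [[0.547, 0.837, -0.0], [0.837, -0.547, -0.0], [-0.0, -0.0, -1.0]]
force: [-4.2, -0.3, 2.6]
grip_width: 58.0
```

```bash
python3 - <<'E'
from h import *
lev()
A=capture("scene");B=capture("top");cv2.imwrite("pics/G.png",B[...,::-1])
print(red("scene",A)[0])
z=lambda i,f:cv2.resize(i[...,::-1],None,fx=f,fy=f,interpolation=cv2.INTER_CUBIC)
cv2.imwrite("pics/g.png",np.hstack([z(A[110:250,160:300],2.8),z(B[140:280,200:340],2.8)]))
E
```

```text
9.35 [ 564.2 -155.5  178.2] [-4.2 -0.3  2.6] [-0.1   0.8  -0.46] 57.99140728173365 r 115.53103320944275 lever -2.545206976789241 xang 56.85643367346989
[([185, 24, 4, 4, 11], [186.64, 25.45]), ([215, 166, 6, 6, 17], [217.53, 168.47]), ([275, 187, 5, 13, 53], [276.66, 192.51])]
```

View pics/g.png

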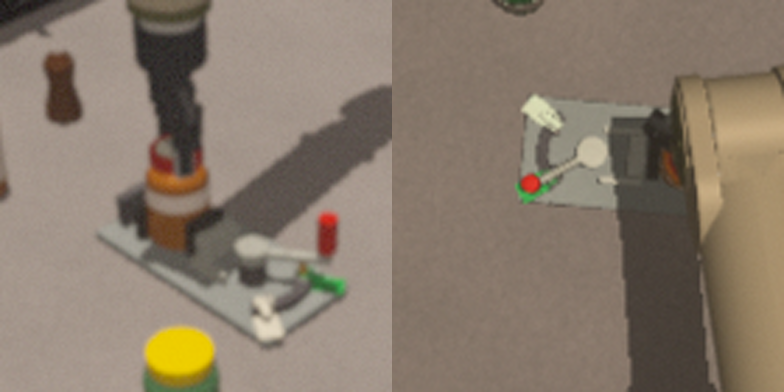

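The twist is working: the wrist has turned 0.50 rad at a steady 0.4 N·m or so, and the lever is still at green (crop 530,184). Continuing to about 1.25 rad.

carry_out --deltas '[[1,[0,0,0],-0.1],[1,[0,0,0],-0.2],[1,[0,0,0],-0.3],[1,[0,0,0],-0.4],[1,[0,0,0],-0.5]]'

```text
time: 10.07
tcp_pos: [564.2, -155.5, 178.2]
eef_rot: [[0.081, 0.997, -0.0], [0.997, -0.081, -0.0], [-0.0, -0.0, -1.0]]
force: [-4.7, -0.4, 4.3]
grip_width: 58.5
```

carry_out --deltas '[[1,[0,0,0],-0.1],[1,[0,0,0],-0.2],[1,[0,0,0],-0.25],[1,[0,0,0],-0.25],[1,[0,0,0],-0.25]]'

```text
time: 10.7
tcp_pos: [564.2, -155.5, 178.2]
eef_rot: [[-0.166, 0.986, -0.0], [0.986, 0.166, -0.0], [-0.0, -0.0, -1.0]]
force: [-4.6, -0.9, 4.4]
grip_width: 58.0
```

```bash
python3 -c "from h import *; lev();print(robot.get_obs()['q'])"
```

```text
10.7 [ 564.2 -155.5  178.2] [-4.6 -0.9  4.4] [-0.28  1.03 -0.34] 57.999242760309066 r 115.57823914203885 lever -2.5446180255816544 xang 99.52991484838806
[ 0.90472395  0.57166383 -0.94605835  1.6180148   0.4891535   1.20739445
  1.59269659]
```

Turned 1.25 rad. Lifting 6 mm gently first and checking the force.

carry_out --deltas '[[1,[0,0,-0.002],0],[1,[0,0,-0.004],0],[1,[0,0,-0.006],0]]'

```text
time: 11.08
tcp_pos: [564.6, -155.0, 184.1]
eef_rot: [[-0.168, 0.986, 0.001], [0.986, 0.168, 0.0], [0.0, 0.001, -1.0]]
force: [0.3, -0.1, -1.4]
grip_width: 58.2
```

```bash
python3 -c "from h import *; lev()"
```

```text
11.075 [ 564.6 -155.   184.1] [ 0.3 -0.1 -1.4] [-0.11  0.14  0.01] 58.19514424311654 r 115.01622377409159 lever -2.541759148122977 xang 99.68966114086727
```

The lid came free with only −1.4 N on the wrist, and the side load and torque are gone. Raising it to about 35 mm above where it sat.

carry_out --deltas '[[1,[0,0,-0.008],0],[1,[0,0,-0.016],0],[1,[0,0,-0.024],0],[1,[0,0,-0.028],0],[1,[0,0,-0.028],0]]'

```text
time: 11.7
tcp_pos: [564.5, -155.2, 212.4]
eef_rot: [[-0.168, 0.986, 0.001], [0.986, 0.168, -0.0], [-0.0, 0.001, -1.0]]
force: [-0.9, -0.1, -1.5]
grip_width: 58.1
```

carry_out --deltas '[[1,[0,0,0],0],[1,[0,0,0],0],[1,[0,0,0],0],[1,[0,0,0],0]]'

```text
time: 12.2
tcp_pos: [564.3, -155.2, 211.8]
eef_rot: [[-0.168, 0.986, -0.0], [0.986, 0.168, 0.0], [0.0, -0.0, -1.0]]
force: [-0.2, -0.8, 0.0]
grip_width: 58.1
```

```bash
python3 - <<'E'
from h import *
lev()
A=capture("scene");B=capture("top")
print(red("scene",A)[0],red("top",B)[0])
z=lambda i,f:cv2.resize(i[...,::-1],None,fx=f,fy=f,interpolation=cv2.INTER_CUBIC)
cv2.imwrite("pics/k.png",np.hstack([z(A[110:250,160:300],4)[:,:500],z(B[140:280,230:305],4)]))
E
```

```text
12.2 [ 564.3 -155.2  211.8] [-0.2 -0.8  0. ] [0.01 0.03 0.04] 58.1198597564165 r 115.2192078294839 lever -2.5440641091192835 xang 99.70035340659818
[([186, 24, 3, 4, 9], [186.67, 25.56]), ([214, 156, 14, 6, 38], [220.53, 159.03]), ([275, 187, 5, 13, 54], [276.61, 192.61])] [([246, 203, 7, 5, 28], [249.11, 205.04])]
```

View pics/k.png

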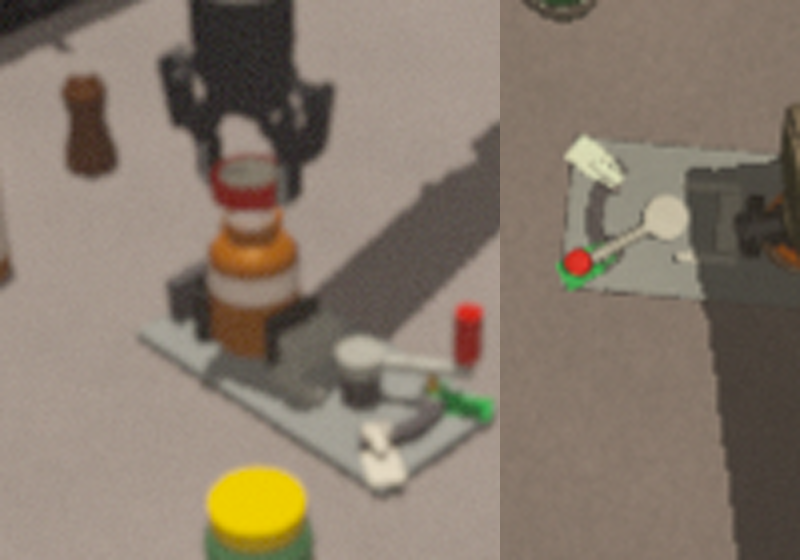

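The lid is held level between the fingers (crop 247,182), clear of the open neck (250,220). The jar stands unmoved in the vee and the lever is at green. Handing in.

```bash
python3 -c "from h import *; print(robot.sign_off()); lev()"
```

```text
the job is handed in; nothing more can be done
None
the job is handed in; nothing more can be done
```

The job is handed in, at about 12 s of the 58 s allowed. I threw the lever into the green notch, gripped the lid at 70 N and turned it anticlockwise. It came free, and I lifted it straight up about 34 mm.

- **Lever:** the tool path put it at about 1.20 rad when I let go. In the last picture the grip is still at the green mark.
- **Lid:** the wrist turned 1.25 rad. I never measured the thread angle itself, but the lid came away with only about 1.4 N on the wrist, so the threads had let go. It ended level and still in the fingers (58 mm opening), with its centre roughly 29 mm above the rim.
- **Jar:** in the last view it still stands in the vee with the pad against it. I had no reading of the pad's force on it.
- **Other things:** the honey jar and pepper mill look unmoved in the last crop. The mug, spoon, tin and syrup were outside the crop and not checked again, but the arm never worked near them.

No check failed. The two cameras disagreed by 2–6 mm on the lid position. I used mainly the top view, and about 6 N of side load when I gripped the lid was reduced by a 1 mm shift before twisting.

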